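# Slide the resin rings under the UV lamp and start it

## Task

Get the three resin rings under the curing lamp: with the fingertips, gently push the low metal tray they stand in along the bench and in between the lamp's two wire legs, until it sits square and centred under the lamp, showing equally at both ends, with every ring still upright in it. Headroom is small and the resin is wet, so the rings must touch neither the lamp nor the robot, and nothing may be gripped or lifted. Then press the button on top of the lamp fully down, let it come back up, and leave everything else on the bench where it was.

Things in the scene. Friction and masses are not known exactly. Their poses are not given: they have to be found in the camera images.
- lamp: white UV lamp fixed to the bench: slab 100 mm (its x) by 150 mm (its y) on two wire legs, like a bridge. Origin on the bench under the slab's middle; x level through the opening, away from the side where the tray starts; y towards the button's side; z up. Slab underside 42 mm, top 62 mm above the bench. Legs (6 mm wire, clip at the foot) at y = +69 and -69 mm, 128 mm clear between; open right through along x
- start_top (a point): middle of the top face of the lamp's round grey push button (23 mm across), on top of the slab at x = 0, y = +42 mm of the lamp, 72 mm above the bench when up, standing 7 mm proud of its collar
- start (a joint): travel of that button in m: 0 up, 0.005 fully down; sprung, about 4 N fully down, comes back up by itself
- tray: shallow aluminium tray 140 mm long (its x) by 90 mm wide (its y), upright rim 16 mm high, 3 mm thick, floor 3 mm thick, about 0.25 kg with the rings, loose on the bench. Origin at the centre of its underside, z up, x roughly towards the lamp at the start. Properly placed, 20 mm of its length shows at each end of the lamp
- ring_a: brass ring standing face up in a slotted wooden block 22 x 22 x 14 mm, loose in the half of the tray away from the lamp; 33 mm tall in all, so its top is 36 mm above the bench and 6 mm below the lamp. Origin at the centre of the block's underside, z up.
- ring_b: the same, in the middle of the tray
- ring_c: the same, in the half of the tray nearer the lamp
- resin_bottle: black bottle, 42 mm across, 100 mm tall, beside the lamp; origin at the centre of its underside; to be left alone
- pliers: pliers with red handles lying flat, 145 mm long (x along them, jaws to +x, origin near the pivot), 14 mm high, beside the tray's path; to be left alone
- bead_jar: amber jar, 48 mm across, 55 mm tall, beyond the lamp; origin at the centre of its underside; to be left alone
- spool: wire spool, 42 mm across, 25 mm tall; origin at the centre of its underside; to be left alone
- brush: thin paint brush lying flat beside the lamp, 150 mm long along its x, origin near its middle; to be left alone
- caliper: calliper lying flat, 200 mm long along its x, origin at its middle; to be left alone
- mallet: small wooden mallet lying flat, 200 mm long along its x, origin at its middle; to be left alone
Mind the look-alikes: they are no part of the job. What is shaped like the lamp but pink is not meant.

How it is judged:
On the way, in this order (a step that is already met when the one before it is completed fails the run):
1. the tray rests centred and square under the lamp with all three rings upright under it (x of tray in the frame of lamp between -0.012 and 0.012 m and y of tray in the frame of lamp between -0.015 and 0.015 m and angle between the x axis of tray and the x axis of lamp, either way round below 0.17 rad and angle between tray's own z axis and vertical below 0.05 rad and height (world z) of tray below 0.004 m and angle between each of ring_a, ring_b, ring_c's own z axis and vertical below 0.15 rad and z of each of ring_a, ring_b, ring_c in the frame of tray below 0.006 m and x of ring_a in the frame of lamp between -0.052 and 0.052 m and y of ring_a in the frame of tray between -0.042 and 0.042 m and x of ring_b in the frame of lamp between -0.052 and 0.052 m and y of ring_b in the frame of tray between -0.042 and 0.042 m and x of ring_c in the frame of lamp between -0.052 and 0.052 m and y of ring_c in the frame of tray between -0.042 and 0.042 m and linear speed of each of tray, ring_a, ring_b, ring_c below 0.01 m/s), for 0.2 s.
2. the button is pressed fully down (value of joint start above 0.0042 m), for 0.05 s.
At the end, for the whole second after the job is handed in: Tray flat under the lamp, centre within 12 mm of the lamp's along the opening and 15 mm across it, square within 10 degrees; the rings upright in it (within 8 degrees) under the slab; all at rest; button up again after being pressed at least 4.2 mm down (all of step 1 and value of joint start below 0.001 m); the robot touches nothing.
It fails at once if a ring is tipped, or leaves the floor of the tray (angle between any of ring_a, ring_b, ring_c's own z axis and vertical above 0.3 rad or z of any of ring_a, ring_b, ring_c in the frame of tray above 0.012 m).
It fails at once if a ring or its block touches the lamp or the robot (contact force between any of ring_a, ring_b, ring_c and lamp above 0.3 N or contact force between any of ring_a, ring_b, ring_c and the arm above 0.3 N or contact force between any of ring_a, ring_b, ring_c and the fingers above 0.3 N).
It fails at once if the tray is lifted, tipped, pushed faster than 0.3 m/s, or gripped or pressed with more than 15 N (height (world z) of tray above 0.01 m or angle between tray's own z axis and vertical above 0.12 rad or linear speed of tray above 0.3 m/s or contact force between the fingers and tray above 15 N).
It fails at once if the button is pressed while the tray is not yet under the lamp (value of joint start above 0.003 m and (x of tray in the frame of lamp below -0.03 m or x of tray in the frame of lamp above 0.03 m)).
It fails at once if a bystander is moved more than 25 mm (distance of any of resin_bottle, pliers, bead_jar, spool, brush, caliper, mallet from where it was at the start of the episode above 0.025 m).
It also fails if it takes over 72 s, if anything falls off the work surface, if the arm or the gripper's body presses on something with over 40 N, if the wrist force passes 120 N, or if a joint passes its speed limit or range.

## Robot

A 6-joint arm with a two-finger parallel gripper is mounted at the origin on the work surface. World frame = base frame: x ahead of the robot, y to its left, z up, the work surface at z = 0. Lengths are in m, angles in rad, forces in N, time in s.
With the tool pointing down it reaches from about 0.35 to 0.85 m from the base axis. Payload 8.1 kg.
Tool frame: the origin (TCP) lies at the centre of the arm's flange, where the gripper is bolted on; the fingertips stand 186 mm ahead of it and the grasp point (between the pads) lies 167 mm ahead of it; z points along the fingers, y is the line along which they close (so a half turn about z gives the same grasp; the last joint's range is limited). The gripper opens to 93 mm and grips with 3 to 60 N. Pads are 15 mm wide; open, the fingers measure 128 mm over their backs; the gripper's body (75 mm by 188 mm) begins 65 mm behind the grasp point.
Start: joints at [-1.332, 0.13, 1.488, -0, 1.523, -0.085], TCP at [0.191, -0.569, 0.405] pointing down, gripper open.
Joint ranges: [-2.96, 2.96], [-0.89, 2.26], [0.02, 2.5], [-1.34, 4.48], [0, 2.73], [-2.66, 2.66]. Speed limits (rad/s): [2.39, 2.39, 2.79, 3.14, 3.14, 3.14].

## Interface

Orientations are given as a rotation vector (axis times angle).
In Python, from plant import robot gives the robot as it stands.
- The arm moves only by the tool apply_moves, never from a script. Its argument "series" is a list of rows, each a list of 2 entries, a list of its own where there are three numbers: the shift along the tool's x, y, z in mm, then the turn, a rotation vector about the tool's x, y, z in rad. A call has 1 to 12 rows; each row shifts and turns the commanded pose from where the row before left it, along the tool's axes as they then stand; what a row does not reach is not made up. A row lasts 1/12 s, in which the tool goes at most 41.7 mm and 7.16 degrees, less where a joint would pass 70% of its speed; a pose out of reach is approached as far as the arm can. A call is refused whole if a number of a shift passes 41.7 or a number of a turn 0.125, either way. A call with a gripper value outside its range is refused whole. "claw" is the opening, from 0 (shut) to 1 (fully open), set as the call begins (left out, the last holds). The fingers move at their own pace and stop on an object; "newtons" is the grip in N (left out, the last holds). Time passes only in rows, so rows that do not move let the fingers close. It gives the time, the measured TCP pose, the force, the opening and the grip force at its end, in the units of the state.
- robot.read_state(): the state, without advancing time (a new reading comes with each control period).
- robot.read_camera(name): name is "scene" or "top" or "wrist"; returns (picture, depth): 384x512x3 uint8, blue, green, red; 384x512 float32, m along the optical axis (not along the pixel's ray), 0 where there is no reading.
- robot.calibration(name): a dict with "fx", "fy", "cx", "cy" (pixels), "extrinsics" (4x4, takes a point from world to camera coordinates). Camera axes: x right, y down, z forward; pixel columns grow to the right and rows downward; lengths in m; the calibration is good to about 2 mm. The wrist camera is an equidistant fisheye: a pixel r from the principal point sees the ray r / f radians off the axis. A picture is of the moment at which its call begins: read the wrist's pose just before it. calibration takes no time and is no camera call; for the wrist camera it gives the pose at the moment of the call.
- robot.close_job(): hands the job in; it is judged then, once.
The state is a dict: "t": time; "q": joint angles; "dq": joint speeds; "joint_torque": joint torques, N m; "tool_pos": TCP position; "orientation": TCP orientation; "force": force on the tool from outside, world axes, zero at the start; "wrist_torque": the same for the moment, N m; "opening": finger opening in m; "gripper_force": force on a finger pad.
Only numpy, scipy, OpenCV 4.12 (cv2) and the standard library are available. Lean on these libraries where they do the work, as an engineer would, in place of code of your own. Each camera call takes 0.05 s, during which the arm holds its last target. There are 200 camera calls.

## Working session

There is one attempt and no reset: what is moved stays moved. The work goes in short steps, Python scripts to look and compute and a tool call to move; the robot and the scene stay as the last step left them, time stands still between calls to the robot, and variables do not carry over. Pictures are saved under pics/ and viewed, at most 11 in all, crops included, and the job is handed in when it is done.

Besides the shell and the picture viewer there is one more tool, called after "Emit:" as name(argument=value, ...) on one line, values as JSON. apply_moves: Moves the arm, as the interface text tells. Its arguments: {"type":"object","properties":{"series":{"type":"array"},"claw":{"type":"number"},"newtons":{"type":"number"}},"required":["series"]}

```bash
mkdir -p pics; ls; python3 - <<'E'
from plant import robot
import cv2,numpy as np
s=robot.read_state();print(s['t'],s['tool_pos'],s['orientation'],s['opening'])
for n in('top','scene'):
    p,d=robot.read_camera(n);cv2.imwrite(f'pics/{n}0.png',p);np.save(f'pics/{n}0.npy',d);c=robot.calibration(n);print(n,c)
E
```

```text
pics
0.0 [ 0.19085733 -0.56858135  0.40368078] [-3.09866876e+00 -5.06102166e-01  2.66120122e-04] 0.09321811753355949
top {'fx': 470.02030341590137, 'fy': 470.02030341590137, 'cx': 258.59560062302904, 'cy': 185.55300695921417, 'extrinsics': array([[ 0.00208151, -0.99975823,  0.02188937, -0.05895725],
       [-0.9973862 , -0.00365654, -0.07216228,  0.54475047],
       [ 0.07222487, -0.02168195, -0.99715268,  1.33530557],
       [ 0.        ,  0.        ,  0.        ,  1.        ]])}
scene {'fx': 497.6629344295104, 'fy': 497.6629344295104, 'cx': 258.4293109341449, 'cy': 195.71101386853118, 'extrinsics': array([[-0.16640153,  0.98597814,  0.01255548,  0.14430387],
       [ 0.71099196,  0.12879577, -0.69130463, -0.33353883],
       [-0.68322834, -0.1061073 , -0.72245434,  1.61385455],
       [ 0.        ,  0.        ,  0.        ,  1.        ]])}
```

View pics/top0.png

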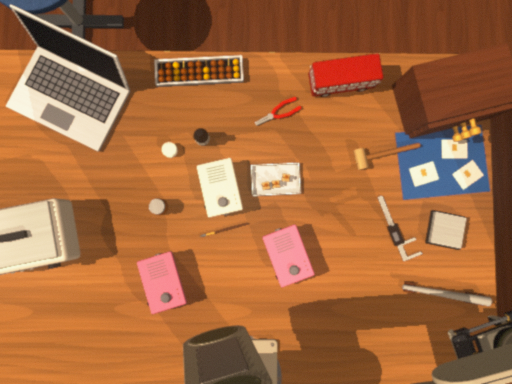

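View pics/scene0.png

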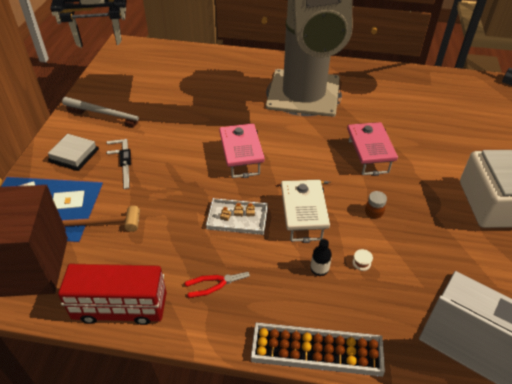

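The top view shows the white lamp at (220,188) with its button at (223,202). The tray is at (276,179), so the push runs image-left (world +y). The pink lamps are at (288,255) and (161,282).

```bash
cat > h.py <<'E'
import numpy as np,cv2
from plant import robot
def ray(c,uv,z):
    E=c['extrinsics'];R=E[:3,:3];o=-R.T@E[:3,3]
    d=R.T@np.array([(uv[0]-c['cx'])/c['fx'],(uv[1]-c['cy'])/c['fy'],1]);return o+d*(z-o[2])/d[2]
def rect(c,mask,z):
    n,l,s,_=cv2.connectedComponentsWithStats(mask.astype(np.uint8));k=1+np.argmax(s[1:,4])
    ys,xs=np.nonzero(l==k);P=np.array([ray(c,(u,v),z)[:2] for u,v in zip(xs,ys)],np.float32)
    r=cv2.minAreaRect(P*1000);b=cv2.boxPoints(r)
    e=max((b[1]-b[0],b[2]-b[1]),key=np.linalg.norm)
    return np.round(r[0],1),np.round(r[1],1),round(float(np.degrees(np.arctan2(e[1],e[0]))%180),2)
def cloud(c,d):
    v,u=np.indices(d.shape);X=np.stack([(u-c['cx'])/c['fx']*d,(v-c['cy'])/c['fy']*d,d],-1);E=c['extrinsics']
    return (X-E[:3,3])@E[:3,:3]
E
python3 - <<'E'
from h import *
c=robot.calibration('top');p=cv2.imread('pics/top0.png');d=np.load('pics/top0.npy')
W=cloud(c,d);print('bench z',W[300,230,2],W[160,320,2],'lamp z',W[180,215,2],'btn',W[202,223,2])
hsv=cv2.cvtColor(p,cv2.COLOR_BGR2HSV)
box=lambda u0,v0,u1,v1:np.pad(np.ones((v1-v0,u1-u0),bool),((v0,384-v1),(u0,512-u1)))
Z=W[...,2]
m=box(190,145,248,225)&(Z>.05);print('lampZ',rect(c,m,.062),m.sum())
low=(hsv[...,1]<110)
m2=box(190,145,248,225)&low&(hsv[...,2]>120);print('lampC',rect(c,m2,.062),m2.sum())
t=box(247,150,312,210)
for zt in(.008,.011):
  mt=t&(Z>zt);print('trayZ',rect(c,mt,.016),mt.sum())
mt=t&low&(hsv[...,2]>70);mt=cv2.morphologyEx(mt.astype(np.uint8),cv2.MORPH_CLOSE,np.ones((5,5)));print('trayC',rect(c,mt,.016),mt.sum())
print('btn',ray(c,(223,202),.072)); b=box(210,190,236,215)&(hsv[...,2]<150)&(Z>.055);v,u=np.nonzero(b);print('btnmean',u.mean(),v.mean(),ray(c,(u.mean(),v.mean()),.07),b.sum())
g=box(247,150,312,210)&(Z>.024);print('rings',[ (np.round(W[v,u],3)).tolist() for v,u in list(zip(*np.nonzero(g)))[::4]])
I=np.hstack([cv2.resize(p[140:230,180:320],None,fx=5,fy=5,interpolation=cv2.INTER_CUBIC)]);cv2.imwrite('pics/crop0.png',I)
E
```

```text
bench z -0.005172844369026454 0.004406173122733216 lamp z 0.06508681289293393 btn 0.07111180487768178
lampZ (array([537.3,  54.9]), array([149.8, 102.4]), 13.07) 1928
lampC (array([536.,  53.]), array([153.3, 102.1]), 12.82) 1969
trayZ (array([ 565.3, -105.9]), array([ 90.3, 139.9]), 93.05) 461
trayZ (array([564.4, -89.1]), array([ 90.3, 106.4]), 93.01) 367
trayC (array([ 565.2, -105.5]), array([ 94.1, 144.9]), 93.2) 1463
btn [0.49526308 0.04198809 0.072     ]
btnmean 226.07692307692307 201.23076923076923 [0.49749082 0.033609   0.07      ] 13
rings [[0.447, -0.028, 1.372], [0.574, -0.138, 0.036], [0.572, -0.133, 0.031], [0.568, -0.129, 0.039], [0.569, -0.141, 0.032], [0.566, -0.138, 0.035], [0.557, -0.104, 0.037], [0.554, -0.107, 0.035], [0.552, -0.081, 0.029], [0.551, -0.106, 0.043], [0.447, -0.028, 1.372], [0.548, -0.081, 0.035], [0.548, -0.101, 0.036], [0.447, -0.028, 1.372], [0.546, -0.078, 0.033], [0.543, -0.067, 0.027], [0.542, -0.078, 0.041], [0.447, -0.028, 1.372]]
```

View pics/crop0.png

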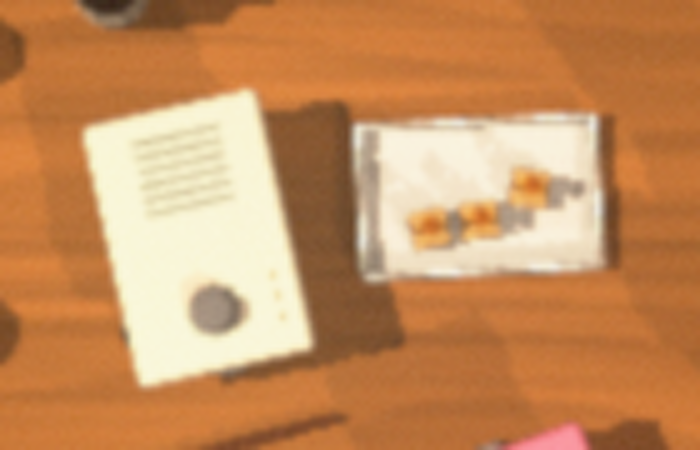

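The crop shows the tray end facing the lamp at crop (365,200) and the far end at (603,195). The three rings stand in a diagonal row, and the button is at (215,308). All measured sizes match the given ones. In the lamp frame the tray is at x −163, y +9 mm and turned −10°. I turn the gripper first.

Emit:
apply_moves(series=[[[0,0,0],[0,0,-0.12]],[[0,0,0],[0,0,-0.12]],[[0,0,0],[0,0,-0.12]],[[0,0,0],[0,0,-0.12]],[[0,0,0],[0,0,-0.12]],[[0,0,0],[0,0,-0.12]],[[0,0,0],[0,0,-0.12]],[[0,0,0],[0,0,-0.12]],[[0,0,0],[0,0,-0.12]],[[0,0,0],[0,0,-0.12]],[[0,0,0],[0,0,-0.1]],[[0,0,0],[0,0,0]]], claw=0.45)

```text
t: 1.1
tool_pos: [0.1909, -0.5687, 0.4042]
orientation: [-2.156, -2.284, -0.001]
force: [-0.3, 0.4, 0.1]
opening: 0.0417
gripper_force: 0.0
```

```bash
cat >> h.py <<'E'
from scipy.spatial.transform import Rotation as Ro
def tool(t=None):
    "print tool pose, heading of tool x; shift to target t (mm, world) in tool axes"
    s=robot.read_state();R=Ro.from_rotvec(s['orientation']).as_matrix();p=np.array(s['tool_pos'])*1000
    print('t',round(s['t'],2),'p',p.round(1),'head',np.degrees(np.arctan2(R[1,0],R[0,0])).round(2),'tilt',np.round(R[:2,2],3),'F',np.round(s['force'],2),'open',round(s['opening'],4),'q',np.round(s['q'],2))
    if t is not None: print('shift',(R.T@(np.array(t)-p)).round(1))
    return p,R
E
python3 -c "
from h import *
tool((571,-215,300))"
```

```text
t 1.1 p [ 190.9 -568.7  404.2] head 93.31 tilt [-0.     0.001] F [-0.32  0.38  0.07] open 0.0417 q [-1.33  0.13  1.49  0.    1.52 -1.39]
shift [331.1 399.9 104.4]
```

Emit:
apply_moves(series=[[[24,28.5,7],[0,0,0]],[[24,28.5,7],[0,0,0]],[[24,28.5,7],[0,0,0]],[[24,28.5,7],[0,0,0]],[[24,28.5,7],[0,0,0]],[[24,28.5,7],[0,0,0]],[[24,28.5,7],[0,0,0]],[[24,28.5,7],[0,0,0]],[[24,28.5,7],[0,0,0]],[[24,28.5,7],[0,0,0]],[[24,28.5,7],[0,0,0]],[[24,28.5,7],[0,0,0]]])

```text
t: 2.1
tool_pos: [0.5182, -0.2615, 0.3202]
orientation: [-2.166, -2.275, 0.0]
force: [0.6, -0.7, -0.7]
opening: 0.0418
gripper_force: 0.0
```

Emit:
apply_moves(series=[[[21.5,29,10],[0,0,0]],[[21.5,29,10],[0,0,0]],[[0,0,0],[0,0,0]],[[0,0,0],[0,0,0]]])

```text
t: 2.43
tool_pos: [0.5735, -0.2153, 0.2991]
orientation: [-2.16, -2.278, 0.001]
force: [-0.7, -0.3, 0.2]
opening: 0.0418
gripper_force: 0.0
```

```bash
python3 -c "
from h import *
tool((571,-215,193))
p,d=robot.read_camera('wrist');cv2.imwrite('pics/w1.png',p)"
```

```text
t 2.43 p [ 573.5 -215.3  299.1] head 93.04 tilt [-0.002  0.001] F [-0.72 -0.31  0.22] open 0.0418 q [-0.44  0.24  1.57  0.    1.34 -0.5 ]
shift [  0.2  -2.2 106.1]
```

View pics/w1.png

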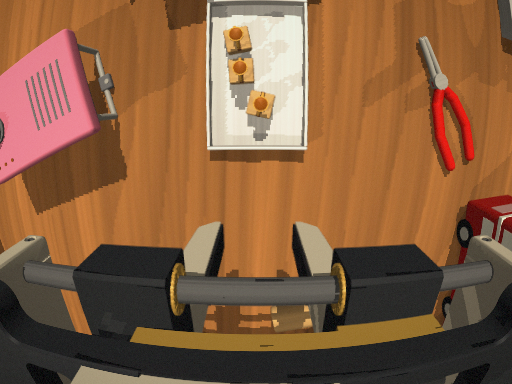

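The wrist view shows the tray square to the tool. Its near edge is at row 150 from column 208 to 307, centred on the fingers at column 258. Now I descend.

Emit:
apply_moves(series=[[[0,-1,20],[0,0,0]],[[0,-1,20],[0,0,0]],[[0,0,20],[0,0,0]],[[0,0,20],[0,0,0]],[[0,0,14],[0,0,0]],[[0,0,8],[0,0,0]],[[0,0,4],[0,0,0]],[[0,0,0],[0,0,0]],[[0,0,0],[0,0,0]]])

```text
t: 3.23
tool_pos: [0.5711, -0.2177, 0.1957]
orientation: [2.162, 2.278, 0.001]
force: [-1.2, -0.1, 0.9]
opening: 0.0419
gripper_force: 0.0
```

Emit:
apply_moves(series=[[[5,0,0],[0,0,0]],[[5,0,0],[0,0,0]],[[5,0,0],[0,0,0]],[[4,0,0],[0,0,0]],[[3,0,0],[0,0,0]],[[0,0,0],[0,0,0]],[[0,0,0],[0,0,0]]])

```text
t: 3.82
tool_pos: [0.5697, -0.1949, 0.1948]
orientation: [2.161, 2.28, -0.0]
force: [1.3, 0.2, -0.2]
opening: 0.0413
gripper_force: 0.0
```

```bash
python3 -c "
from h import *
tool((571,-215,193))
p,d=robot.read_camera('wrist');cv2.imwrite('pics/w2.png',p)"
```

```text
t 3.82 p [ 569.7 -194.9  194.8] head 93.07 tilt [ 0. -0.] F [ 1.32  0.2  -0.24] open 0.0413 q [-0.41  0.33  1.66 -0.    1.15 -0.47]
shift [-20.2   0.2   1.8]
```

View pics/w2.png

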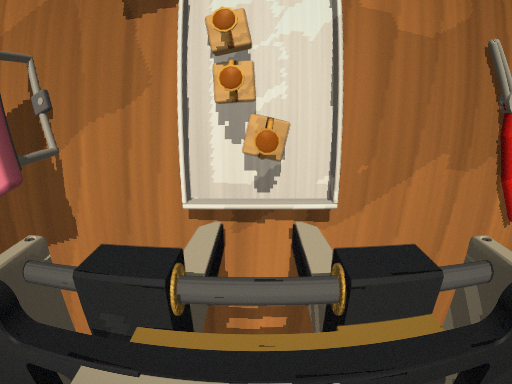

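The fingers stand just behind the tray's near edge (row 207), centred on it. I creep into contact.

Emit:
apply_moves(series=[[[3,0,0],[0,0,0]],[[2,0,0],[0,0,0]],[[2,0,0],[0,0,0]],[[2,0,0],[0,0,0]],[[2,0,0],[0,0,0]],[[2,0,0],[0,0,0]],[[2,0,0],[0,0,0]],[[2,0,0],[0,0,0]],[[2,0,0],[0,0,0]],[[2,0,0],[0,0,0]],[[0,0,0],[0,0,0]],[[0,0,0],[0,0,0]]])

```text
t: 4.87
tool_pos: [0.5686, -0.174, 0.1948]
orientation: [-2.161, -2.28, -0.0]
force: [-0.1, 0.3, -0.0]
opening: 0.0417
gripper_force: 0.0
```

```bash
cat >> h.py <<'E'
def traytop(name='top'):
    c=robot.calibration('top');p,d=robot.read_camera('top');cv2.imwrite(f'pics/{name}.png',p)
    return c,p,d
def lampf(xy,L=(537,54.5),h=103.):
    a=np.radians(h);D=np.array(xy[:2])-L;return np.round([D@[np.cos(a),np.sin(a)],D@[-np.sin(a),np.cos(a)]],1)
E
python3 -c "
from h import *
P,R=tool()
print('tool in lamp',lampf(P))
c=robot.calibration('wrist');p,d=robot.read_camera('wrist')
g=cv2.cvtColor(p,cv2.COLOR_BGR2HSV);E=c['extrinsics'];
def fray(u,v,z):
    x,y=(u-c['cx'])/c['fx'],(v-c['cy'])/c['fy'];r=np.hypot(x,y);d=np.array([x/r*np.sin(r),y/r*np.sin(r),np.cos(r)]);RR=E[:3,:3];o=-RR.T@E[:3,3];d=RR.T@d;return (o+d*(z-o[2])/d[2])*1000
cv2.imwrite('pics/w3.png',p)
for u in (200,230,260,290,320):
    col=g[:300,u];vs=np.nonzero((col[150:,1]<60)&(col[150:,2]>90))[0]+150
    v=vs[vs<255].max() if len(vs) else 0; print(u,v,fray(u,v,.016).round(1))
"
```

```text
t 4.87 p [ 568.6 -174.   194.8] head 93.05 tilt [0. 0.] F [-0.08  0.27 -0.04] open 0.0417 q [-0.38  0.31  1.68  0.    1.15 -0.44]
tool in lamp [-229.8   20.6]
200 224 [ 534.8 -165.7   16. ]
230 224 [ 552.3 -164.6   16. ]
260 224 [ 569.4 -163.6   16. ]
290 224 [ 586.5 -162.8   16. ]
320 224 [ 604.  -162.1   16. ]
```

The tray's rear edge is at y ≈ −164 and square to the tool, with the fingers in contact. I push along a gentle arc that turns the tray 10°, with its centre moving along its own heading.

Emit:
apply_moves(series=[[[3,0.6,0],[0,0,-0.007]],[[4,0.7,0],[0,0,-0.009]],[[5,0.9,0],[0,0,-0.0116]],[[5,0.9,0],[0,0,-0.0116]],[[5,0.9,0],[0,0,-0.0116]],[[5,0.9,0],[0,0,-0.0116]],[[5,0.9,0],[0,0,-0.0116]],[[5,0.9,0],[0,0,-0.0116]],[[5,0.9,0],[0,0,-0.0116]],[[4,0.7,0],[0,0,-0.009]],[[2,0.4,0],[0,0,-0.005]],[[0,0,0],[0,0,0]]])

```text
t: 5.92
tool_pos: [0.5722, -0.125, 0.1947]
orientation: [-2.03, -2.397, -0.0]
force: [-0.4, 0.7, 0.7]
opening: 0.0419
gripper_force: 0.0
```

```bash
cat >> h.py <<'E'
def wristedge(name):
    P,R=tool();print('tool in lamp',lampf(P))
    c=robot.calibration('wrist');p,d=robot.read_camera('wrist');cv2.imwrite(f'pics/{name}.png',p)
    g=cv2.cvtColor(p,cv2.COLOR_BGR2HSV);E=c['extrinsics'];RR=E[:3,:3];o=-RR.T@E[:3,3]
    def fray(u,v,z):
        x,y=(u-c['cx'])/c['fx'],(v-c['cy'])/c['fy'];r=np.hypot(x,y);q=RR.T@np.array([x/r*np.sin(r),y/r*np.sin(r),np.cos(r)]);return (o+q*(z-o[2])/q[2])*1000
    m=(g[...,1]<60)&(g[...,2]>90)
    for u in (200,260,320):
        v=np.nonzero(m[150:255,u])[0].max()+150;print('edge',u,v,fray(u,v,.016).round(1),lampf(fray(u,v,.016)))
    row=np.nonzero(m[205,100:420])[0]+100
    for u in(row.min(),row.max()): print('side',u,lampf(fray(u,205,.016)))
E
python3 -c "
from h import *
wristedge('w4')
c,p,d=traytop('top1')
h=cv2.cvtColor(p,cv2.COLOR_BGR2HSV)
cv2.imwrite('pics/t1c.png',cv2.resize(p[130:250,170:350],None,fx=4,fy=4,interpolation=cv2.INTER_CUBIC))"
```

```text
t 5.92 p [ 572.2 -125.   194.7] head 99.46 tilt [-0.  0.] F [-0.36  0.68  0.66] open 0.0419 q [-0.3   0.29  1.71  0.    1.14 -0.47]
tool in lamp [-182.8    6. ]
edge 200 224 [ 537.7 -120.5   16. ] [-170.6   38.7]
edge 260 225 [ 571.8 -115.1   16. ] [-173.1    4.2]
edge 320 224 [ 606.  -109.1   16. ] [-174.9  -30.4]
side 183 [-158.6   47.2]
side 337 [-164.   -40.4]
```

View pics/w4.png

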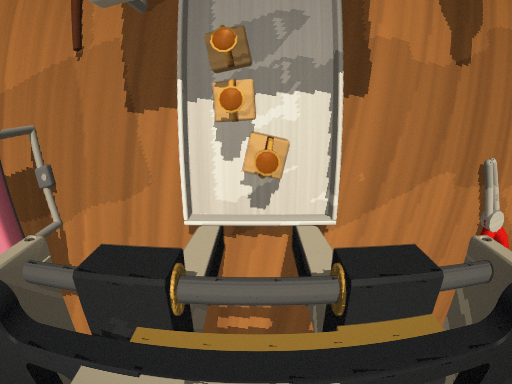

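The tray follows rigidly. It is now at lamp (−103, −1) with 3.5° left to turn, and all the rings are upright. I continue.

Emit:
apply_moves(series=[[[3,0.7,0],[0,0,-0.009]],[[4,0.9,0],[0,0,-0.011]],[[5,0.9,0],[0,0,-0.0115]],[[5,0.9,0],[0,0,-0.0115]],[[5,0.8,0],[0,0,-0.01]],[[5,0.7,0],[0,0,-0.009]],[[5,0,0],[0,0,0]],[[5,0,0],[0,0,0]],[[5,0,0],[0,0,0]],[[4,0,0],[0,0,0]],[[2,0,0],[0,0,0]],[[0,0,0],[0,0,0]]])

```text
t: 7.02
tool_pos: [0.5671, -0.0772, 0.1948]
orientation: [-1.956, -2.458, -0.0]
force: [0.0, -0.1, 0.2]
opening: 0.0418
gripper_force: 0.0
```

```bash
python3 -c "
from h import *
wristedge('w5')
E=robot.calibration('wrist')['extrinsics'];o=-E[:3,:3].T@E[:3,3]*1000;print('cam',o,lampf(o))
c,p,d=traytop('top2')
h=cv2.cvtColor(p,cv2.COLOR_BGR2HSV);m=np.zeros((384,512),bool);m[145:225,190:248]=1
print(rect(c,m&(h[...,1]<110)&(h[...,2]>120),.062))
print('lampface from wrist');" 
```

```text
t 7.02 p [567.1 -77.2 194.8] head 102.98 tilt [-0.  0.] F [ 0.01 -0.05  0.17] open 0.0418 q [-0.23  0.26  1.75  0.    1.14 -0.45]
tool in lamp [-135.1    0.3]
edge 200 224 [532.2 -74.8  16. ] [-125.    33.7]
edge 260 225 [566.  -67.4  16. ] [-125.3   -0.9]
edge 320 224 [599.8 -59.3  16. ] [-125.   -35.6]
side 183 [-113.5   43. ]
side 337 [-113.5  -44.8]
cam [550.55247453  -5.73746884 173.40064411] [-61.7   0.3]
(array([545.2,  45.8]), array([221.3, 139.8]), 0.22)
lampface from wrist
```

View pics/w5.png

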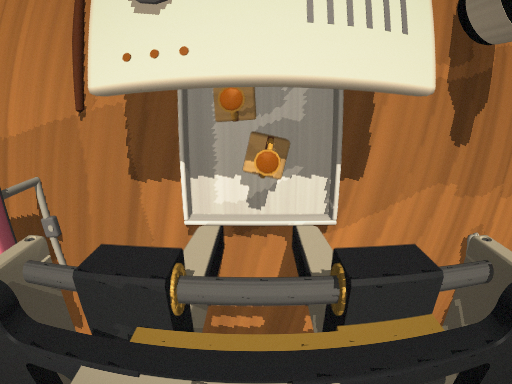

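The tray enters centred: its sides are at columns 182 and 338, against slab edges at columns 90 and 433. I check the slab's front edge against the tray in the same view.

```bash
python3 -c "
from h import *
c=robot.calibration('wrist');p=cv2.imread('pics/w5.png');g=cv2.cvtColor(p,cv2.COLOR_BGR2HSV);E=c['extrinsics'];RR=E[:3,:3];o=-RR.T@E[:3,3]
def fray(u,v,z):
    x,y=(u-c['cx'])/c['fx'],(v-c['cy'])/c['fy'];r=np.hypot(x,y);q=RR.T@np.array([x/r*np.sin(r),y/r*np.sin(r),np.cos(r)]);return (o+q*(z-o[2])/q[2])*1000
for u in(130,200,260,370,410):
    print(u,[(v,p[v,u].tolist()) for v in range(72,100,4)], [lampf(fray(u,v,z)) for v,z in((80,.062),(95,.042))])
print(lampf(fray(90,60,.062)),lampf(fray(433,60,.062)))
"
```

```text
130 [(72, [205, 236, 239]), (76, [205, 235, 239]), (80, [205, 235, 239]), (84, [167, 200, 220]), (88, [116, 141, 155]), (92, [82, 98, 109]), (96, [27, 61, 98])] [array([-47.8,  50.3]), array([-52.3,  59.4])]
200 [(72, [208, 237, 240]), (76, [194, 228, 240]), (80, [149, 178, 197]), (84, [104, 125, 139]), (88, [99, 110, 119]), (92, [106, 115, 121]), (96, [105, 116, 119])] [array([-50. ,  21.8]), array([-54.6,  25.8])]
260 [(72, [205, 237, 240]), (76, [177, 213, 230]), (80, [127, 153, 172]), (84, [91, 111, 123]), (88, [114, 125, 132]), (92, [115, 125, 131]), (96, [111, 122, 128])] [array([-50.5,  -0.5]), array([-55.1,  -0.6])]
370 [(72, [203, 234, 237]), (76, [203, 234, 238]), (80, [186, 222, 236]), (84, [138, 167, 185]), (88, [95, 116, 129]), (92, [25, 51, 84]), (96, [25, 51, 80])] [array([-48.5, -43. ]), array([-53.1, -50.8])]
410 [(72, [199, 233, 235]), (76, [200, 233, 236]), (80, [200, 233, 236]), (84, [189, 224, 237]), (88, [142, 172, 191]), (92, [98, 116, 130]), (96, [51, 102, 160])] [array([-46.6, -61. ]), array([-51.1, -72.1])]
[-36.9  69.3] [-36.4 -72.6]
```

The slab's front edge measures −50 mm, as it should, so the tray needs 55 mm more, straight ahead.

Emit:
apply_moves(series=[[[3,0,0],[0,0,0]],[[4,0,0],[0,0,0]],[[5,0,0],[0,0,0]],[[5,0,0],[0,0,0]],[[5,0,0],[0,0,0]],[[5,0,0],[0,0,0]],[[5,0,0],[0,0,0]],[[5,0,0],[0,0,0]],[[4,0,0],[0,0,0]],[[3,0,0],[0,0,0]],[[2,0,0],[0,0,0]],[[0,0,0],[0,0,0]]])

```text
t: 8.12
tool_pos: [0.5568, -0.0324, 0.1947]
orientation: [-1.956, -2.458, -0.0]
force: [0.2, 0.5, -0.3]
opening: 0.0418
gripper_force: 0.0
```

Emit:
apply_moves(series=[[[2,0,0],[0,0,0]],[[3,0,0],[0,0,0]],[[2,0,0],[0,0,0]],[[1,0,0],[0,0,0]],[[0,0,0],[0,0,0]],[[0,0,0],[0,0,0]],[[0,0,0],[0,0,0]]])

```text
t: 8.7
tool_pos: [0.5549, -0.025, 0.1945]
orientation: [-1.956, -2.457, 0.0]
force: [0.7, 0.6, -0.2]
opening: 0.0421
gripper_force: 0.0
```

```bash
python3 -c "
from h import *
wristedge('w6')"
```

```text
t 8.7 p [554.9 -25.  194.5] head 102.96 tilt [-0.001  0.   ] F [ 0.68  0.64 -0.21] open 0.0421 q [-0.14  0.22  1.8   0.    1.13 -0.36]
tool in lamp [-81.5   0.4]
edge 200 225 [520.1 -23.1  16. ] [-71.8  33.9]
edge 260 224 [553.6 -14.4  16. ] [-70.9  -0.7]
edge 320 224 [587.4  -6.9  16. ] [-71.2 -35.3]
side 100 [-60.4  97.8]
side 145 [-59.9  66.6]
```

View pics/w6.png

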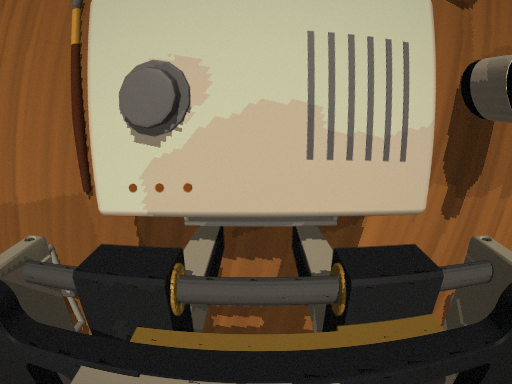

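The tray's rear edge is at −71, so its centre is at about −1.3 mm, square and centred. The button is at (155,98). I back off, rise and close the fingers.

Emit:
apply_moves(series=[[[-4,0,0],[0,0,0]],[[-10,0,0],[0,0,0]],[[-10,0,0],[0,0,0]],[[-10,0,0],[0,0,0]],[[0,0,-20],[0,0,0]],[[0,0,-30],[0,0,0]],[[0,0,-30],[0,0,0]],[[0,0,-30],[0,0,0]],[[0,0,0],[0,0,0]],[[0,0,0],[0,0,0]]])

```text
t: 9.58
tool_pos: [0.5639, -0.0595, 0.3076]
orientation: [1.955, 2.453, 0.004]
force: [0.4, -0.7, -0.4]
opening: 0.0419
gripper_force: 0.0
```

Emit:
apply_moves(series=[[[0,0,0],[0,0,0]],[[0,0,0],[0,0,0]],[[0,0,0],[0,0,0]],[[0,0,0],[0,0,0]],[[0,0,0],[0,0,0]],[[0,0,0],[0,0,0]]], claw=0)

```text
t: 10.08
tool_pos: [0.5625, -0.0582, 0.3041]
orientation: [-1.956, -2.457, 0.001]
force: [-0.5, 0.2, -1.0]
opening: 0.0066
gripper_force: 0.0
```

```bash
python3 -c "
from h import *
c=robot.calibration('wrist');p,d=robot.read_camera('wrist');E=c['extrinsics'];RR=E[:3,:3];o=-RR.T@E[:3,3]
cv2.imwrite('pics/w7.png',p)
def fray(u,v,z):
    x,y=(u-c['cx'])/c['fx'],(v-c['cy'])/c['fy'];r=np.hypot(x,y);q=RR.T@np.array([x/r*np.sin(r),y/r*np.sin(r),np.cos(r)]);return (o+q*(z-o[2])/q[2])*1000
g=cv2.cvtColor(p,cv2.COLOR_BGR2HSV);m=((g[...,2]<125)&(g[...,1]<70)).astype(np.uint8);m[215:]=0
n,l,s,ce=cv2.connectedComponentsWithStats(m)
for k in range(1,n):
    if s[k,4]>80: f=fray(*ce[k],.072);print(s[k],ce[k].round(),f.round(1),lampf(f))
tool((496,45.3,272))
"
```

```text
[ 397   30   83   50 1827] [437.  52.] [671.9  99.5  72. ] [  13.5 -141.6]
[186  42  38  36 421] [208.  65.] [504.2  38.1  72. ] [-8.6 35.6]
[491 112  21  95 739] [504. 170.] [780.3  29.   72. ] [ -79.6 -231.3]
[213 123  94  20 788] [249. 135.] [543.9  -5.1  72. ] [-59.6   6.7]
[107 198  15  17 145] [114. 206.] [447.9 -82.4  72. ] [-113.3  117.6]
t 10.13 p [562.6 -58.2 304.3] head 102.97 tilt [-0.001  0.   ] F [-0.48  0.6   0.19] open 0.0027 q [-0.19  0.11  1.7  -0.    1.34 -0.42]
shift [115.8 -41.7  32.4]
```

View pics/w7.png

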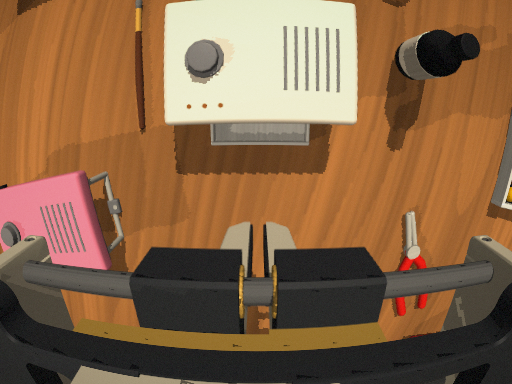

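The view shows the tray's end protruding evenly at columns 212–309 and the button at about (204,57). The button's position agrees with the earlier one. I go above it.

Emit:
apply_moves(series=[[[20,-7,0],[0,0,0]],[[20,-7,0],[0,0,0]],[[20,-7,0],[0,0,0]],[[20,-7,0],[0,0,0]],[[20,-7,0],[0,0,0]],[[15,-6,0],[0,0,0]],[[0,0,10],[0,0,0]],[[0,0,10],[0,0,0]],[[0,0,10],[0,0,0]],[[0,0,5],[0,0,0]],[[0,0,0],[0,0,0]],[[0,0,0],[0,0,0]]])

```text
t: 11.13
tool_pos: [0.4969, 0.044, 0.2689]
orientation: [-1.957, -2.456, 0.002]
force: [0.5, 0.2, 0.2]
opening: 0.0008
gripper_force: 0.0
```

```bash
python3 -c "
from h import *
tool((496,44.5,253))
p,d=robot.read_camera('scene');cv2.imwrite('pics/s2.png',cv2.resize(p[150:290,230:400],None,fx=4,fy=4))"
```

```text
t 11.13 p [496.9  44.  268.9] head 102.91 tilt [-0.002 -0.   ] F [0.52 0.18 0.2 ] open 0.0008 q [-0.01 -0.03  1.91 -0.    1.26 -0.24]
shift [ 0.7 -0.8 15.9]
```

View pics/s2.png

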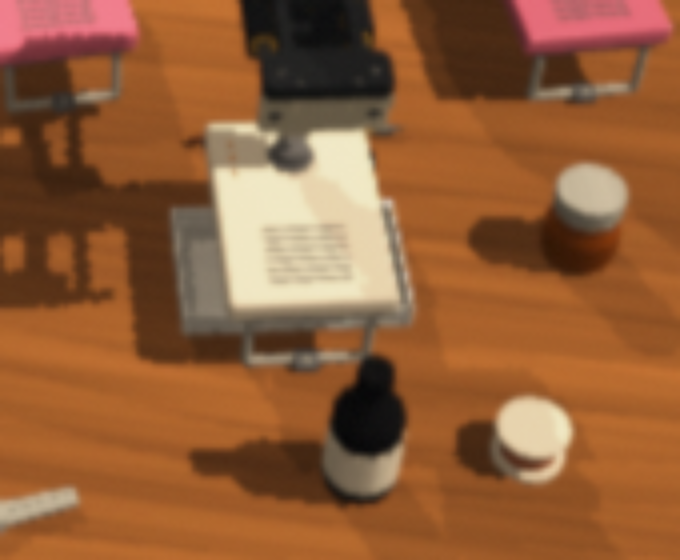

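The tray shows at both ends, and the fingertips are directly above the button at (292,150) in the crop. Pressing now.

Emit:
apply_moves(series=[[[0,0,4],[0,0,0]],[[0,0,4],[0,0,0]],[[0,0,2],[0,0,0]],[[0,0,2],[0,0,0]],[[0,0,2],[0,0,0]],[[0,0,1.5],[0,0,0]],[[0,0,0],[0,0,0]],[[0,0,0],[0,0,0]],[[0,0,0],[0,0,0]]])

```text
t: 11.93
tool_pos: [0.4969, 0.0446, 0.2544]
orientation: [1.957, 2.458, -0.0]
force: [-2.6, -0.4, 3.2]
opening: 0.0007
gripper_force: 1.6
```

Emit:
apply_moves(series=[[[0,0,1],[0,0,0]],[[0,0,1],[0,0,0]],[[0,0,0],[0,0,0]],[[0,0,0],[0,0,0]],[[0,0,0],[0,0,0]]])

```text
t: 12.35
tool_pos: [0.4971, 0.0446, 0.2532]
orientation: [1.956, 2.458, 0.0]
force: [-6.7, -0.5, 11.8]
opening: 0.0007
gripper_force: 6.1
```

The force jumped to 12 N at 67 mm, so the button is at its stop. Retracting.

Emit:
apply_moves(series=[[[0,0,-3],[0,0,0]],[[0,0,-4],[0,0,0]],[[0,0,-10],[0,0,0]],[[0,0,-25],[0,0,0]],[[0,0,-35],[0,0,0]],[[0,0,-35],[0,0,0]],[[-30,0,-20],[0,0,0]],[[-35,0,0],[0,0,0]],[[-35,0,0],[0,0,0]],[[-35,0,0],[0,0,0]],[[-35,0,0],[0,0,0]],[[0,0,0],[0,0,0]]])

```text
t: 13.35
tool_pos: [0.5356, -0.126, 0.3848]
orientation: [1.96, 2.452, -0.002]
force: [0.9, 0.6, -0.6]
opening: 0.0003
gripper_force: 0.0
```

```bash
python3 -c "
from h import *
tool()
c,p,d=traytop('top3');p2,_=robot.read_camera('scene')
a=cv2.resize(p[130:230,170:310],(784,560))[:300*2]
b=cv2.resize(p2[150:290,230:400],(680,560))
cv2.imwrite('pics/f.png',cv2.resize(np.hstack([a,b]),(800,306)))"
```

```text
t 13.35 p [ 535.6 -126.   384.8] head 102.74 tilt [ 0.001 -0.002] F [ 0.87  0.59 -0.58] open 0.0003 q [-0.32  0.01  1.66 -0.    1.48 -0.55]
```

View pics/f.png

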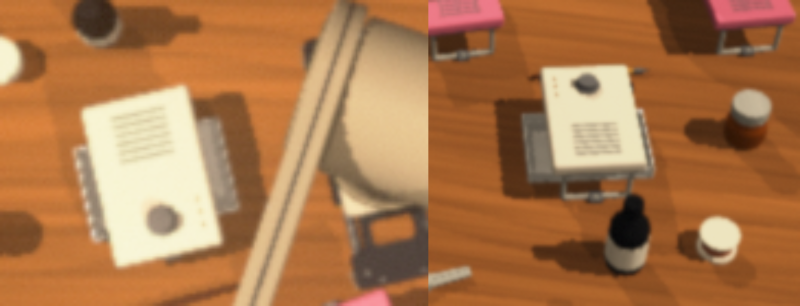

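The tray shows about equally at both ends of the lamp, the button is up and the bystanders have not moved. I hand the job in.

```bash
python3 -c "
from plant import robot
print(robot.close_job())"
```

```text
the job is handed in; nothing more can be done
None
```

The job is handed in, but no verdict came back: the tray measured square and centred under the lamp (about 1 mm off), the button was pressed to its stop and came back up, and the rings, last seen upright during the push, are hidden under the slab.

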